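# Re-rack the seed jars in reverse order

## Task

Move the four seed jars from the black rack into the green rack in reverse order, counted from each rack's purple end: the jar that stood nearest the black rack's purple end goes into the green rack's bay farthest from its purple end, the next one into the next bay, and so on. Keep the jars upright all the while, and leave each standing flat on the floor of its own bay.

Things in the scene. Friction and masses are not known exactly. Their poses are not given: they have to be found in the camera images.
- jar_red_mid (a point): Loose round glass seed jar with a red lid, 40 mm diameter, 80 mm tall (top 20 mm is the lid, same diameter), about 120 g. It starts in the black-rack bay with the red tab. This point: its centre, half-way up, 44 mm above the table when standing in a bay; z along its axis. A jar in the next bay is about 20 mm away, so grip across the row (fingers along the rack's y).
- jar_yellow_mid (a point): Loose round glass seed jar with a yellow lid, 40 mm diameter, 80 mm tall (top 20 mm is the lid, same diameter), about 120 g. It starts in the black-rack bay with the yellow tab. This point: its centre, half-way up, 44 mm above the table when standing in a bay; z along its axis. A jar in the next bay is about 20 mm away, so grip across the row (fingers along the rack's y).
- jar_blue_mid (a point): Loose round glass seed jar with a blue lid, 40 mm diameter, 80 mm tall (top 20 mm is the lid, same diameter), about 120 g. It starts in the black-rack bay with the blue tab. This point: its centre, half-way up, 44 mm above the table when standing in a bay; z along its axis. A jar in the next bay is about 20 mm away, so grip across the row (fingers along the rack's y).
- jar_white_mid (a point): Loose round glass seed jar with a white lid, 40 mm diameter, 80 mm tall (top 20 mm is the lid, same diameter), about 120 g. It starts in the black-rack bay with the white tab. This point: its centre, half-way up, 44 mm above the table when standing in a bay; z along its axis. A jar in the next bay is about 20 mm away, so grip across the row (fingers along the rack's y).
- tab_red: Fixed red label tab (40 x 24 mm, 10 mm high) on the outside of the black rack's long wall; it marks the bay where the red-lidded jar stands at the start, and stays there. Origin: the centre of that bay, at table height (the tab itself lies 45 mm from it along its -y axis); axes parallel to the black rack's.
- tab_yellow: Fixed yellow label tab (40 x 24 mm, 10 mm high) on the outside of the black rack's long wall; it marks the bay where the yellow-lidded jar stands at the start, and stays there. Origin: the centre of that bay, at table height (the tab itself lies 45 mm from it along its -y axis); axes parallel to the black rack's.
- tab_blue: Fixed blue label tab (40 x 24 mm, 10 mm high) on the outside of the black rack's long wall; it marks the bay where the blue-lidded jar stands at the start, and stays there. Origin: the centre of that bay, at table height (the tab itself lies 45 mm from it along its -y axis); axes parallel to the black rack's.
- tab_white: Fixed white label tab (40 x 24 mm, 10 mm high) on the outside of the black rack's long wall; it marks the bay where the white-lidded jar stands at the start, and stays there. Origin: the centre of that bay, at table height (the tab itself lies 45 mm from it along its -y axis); axes parallel to the black rack's.
- rack_black: Black rack that holds the jars at first: 244 x 64 mm, fixed flat on the table at any yaw. Four square bays in a row, centres at x = -90, -30, 30, 90 mm, each 56 mm inside, floor 4 mm and walls (4 mm thick) 12 mm above the table. A purple block, 24 mm thick, 20 mm high, marks its +x end. Origin: centre of the row, at table height; z up. Tabs on its -y side.
- rack_green: Green rack, empty at first, where the jars go: 244 x 64 mm, fixed flat on the table at any yaw. Four square bays in a row, centres at x = -90, -30, 30, 90 mm, each 56 mm inside, floor 4 mm and walls (4 mm thick) 12 mm above the table. A purple block, 24 mm thick, 20 mm high, marks its +x end. Origin: centre of the row, at table height; z up.
Mind the look-alikes: they are no part of the job. Leave any turquoise look-alike of the part that bears jar_blue_mid alone.

How it is judged:
At the end, for the whole second after the job is handed in: Each jar stands at rest and upright (within 0.1 rad) on the floor of a green-rack bay (centre height within 5 mm of seated, within 12 mm of the bay's centre along and across the rack), and the bay is the mirrored one: a jar whose coloured tab is at x on the black rack stands at -x on the green rack (((x of tab_red in the frame of rack_black between -0.1 and -0.08 m and x of jar_red_mid in the frame of rack_green between 0.078 and 0.102 m) or (x of tab_red in the frame of rack_black between -0.04 and -0.02 m and x of jar_red_mid in the frame of rack_green between 0.018 and 0.042 m) or (x of tab_red in the frame of rack_black between 0.02 and 0.04 m and x of jar_red_mid in the frame of rack_green between -0.042 and -0.018 m) or (x of tab_red in the frame of rack_black between 0.08 and 0.1 m and x of jar_red_mid in the frame of rack_green between -0.102 and -0.078 m)) and y of jar_red_mid in the frame of rack_green between -0.012 and 0.012 m and z of jar_red_mid in the frame of rack_green between 0.039 and 0.049 m and angle between each of jar_red_mid, jar_yellow_mid, jar_blue_mid, jar_white_mid's own z axis and vertical below 0.1 rad and linear speed of each of jar_red, jar_yellow, jar_blue, jar_white below 0.02 m/s and ((x of tab_yellow in the frame of rack_black between -0.1 and -0.08 m and x of jar_yellow_mid in the frame of rack_green between 0.078 and 0.102 m) or (x of tab_yellow in the frame of rack_black between -0.04 and -0.02 m and x of jar_yellow_mid in the frame of rack_green between 0.018 and 0.042 m) or (x of tab_yellow in the frame of rack_black between 0.02 and 0.04 m and x of jar_yellow_mid in the frame of rack_green between -0.042 and -0.018 m) or (x of tab_yellow in the frame of rack_black between 0.08 and 0.1 m and x of jar_yellow_mid in the frame of rack_green between -0.102 and -0.078 m)) and y of jar_yellow_mid in the frame of rack_green between -0.012 and 0.012 m and z of jar_yellow_mid in the frame of rack_green between 0.039 and 0.049 m and ((x of tab_blue in the frame of rack_black between -0.1 and -0.08 m and x of jar_blue_mid in the frame of rack_green between 0.078 and 0.102 m) or (x of tab_blue in the frame of rack_black between -0.04 and -0.02 m and x of jar_blue_mid in the frame of rack_green between 0.018 and 0.042 m) or (x of tab_blue in the frame of rack_black between 0.02 and 0.04 m and x of jar_blue_mid in the frame of rack_green between -0.042 and -0.018 m) or (x of tab_blue in the frame of rack_black between 0.08 and 0.1 m and x of jar_blue_mid in the frame of rack_green between -0.102 and -0.078 m)) and y of jar_blue_mid in the frame of rack_green between -0.012 and 0.012 m and z of jar_blue_mid in the frame of rack_green between 0.039 and 0.049 m and ((x of tab_white in the frame of rack_black between -0.1 and -0.08 m and x of jar_white_mid in the frame of rack_green between 0.078 and 0.102 m) or (x of tab_white in the frame of rack_black between -0.04 and -0.02 m and x of jar_white_mid in the frame of rack_green between 0.018 and 0.042 m) or (x of tab_white in the frame of rack_black between 0.02 and 0.04 m and x of jar_white_mid in the frame of rack_green between -0.042 and -0.018 m) or (x of tab_white in the frame of rack_black between 0.08 and 0.1 m and x of jar_white_mid in the frame of rack_green between -0.102 and -0.078 m)) and y of jar_white_mid in the frame of rack_green between -0.012 and 0.012 m and z of jar_white_mid in the frame of rack_green between 0.039 and 0.049 m); the robot touches nothing.
It fails at once if the jar with the red lid is tipped by more than 0.6 rad (angle between jar_red_mid's own z axis and vertical above 0.6 rad).
It fails at once if the jar with the yellow lid is tipped by more than 0.6 rad (angle between jar_yellow_mid's own z axis and vertical above 0.6 rad).
It fails at once if the jar with the blue lid is tipped by more than 0.6 rad (angle between jar_blue_mid's own z axis and vertical above 0.6 rad).
It fails at once if the jar with the white lid is tipped by more than 0.6 rad (angle between jar_white_mid's own z axis and vertical above 0.6 rad).
It also fails if it takes over 112 s, if anything falls off the work surface, if the arm or the gripper's body presses on something with over 40 N, if the wrist force passes 120 N, or if a joint passes its speed limit or range.

## Robot

A 7-joint arm with a two-finger parallel gripper is mounted at the origin on the work surface. World frame = base frame: x ahead of the robot, y to its left, z up, the work surface at z = 0. Lengths are in m, angles in rad, forces in N, time in s.
With the tool pointing down it reaches from about 0.425 to 0.925 m from the base axis. Payload 6.8 kg.
Tool frame: the origin (TCP) lies midway between the tips of the shut fingers; the grasp point (between the pads) lies 19 mm behind it; z points along the fingers, y is the line along which they close (so a half turn about z gives the same grasp; the last joint's range is limited). The gripper opens to 85 mm and grips with 20 to 120 N. Pads are 22 mm wide; open, the fingers measure 114 mm over their backs; the gripper's body (76 mm by 85 mm) begins 54 mm behind the grasp point. The pads swing forward as they close: fully open they stand 13 mm farther back than shut.
Start: joints at [1.036, 0.477, 0.022, 1.555, -0.011, 1.109, -0.083], TCP at [0.279, -0.614, 0.231] pointing down, gripper open.
Joint ranges: [-2.96, 2.96], [-0.34, 2.1], [-1.41, 1.46], [0.24, 2.44], [-1.37, 4.51], [0.17, 1.92], [-2.96, 2.96]. Speed limits (rad/s): [2.39, 2.39, 3.14, 3.14, 3.14, 3.14, 3.14].

## Interface

Orientations are given as a unit quaternion [w, x, y, z].
In Python, from station import bot gives the robot as it stands.
- The arm moves only by the tool jog_arm, never from a script. Its argument "rows" is a list of rows, each an object of numbers: "fingers": the finger opening in mm, from 0 to 85.4; "x", "y", "z": the shift along the tool's x, y, z in mm; "ax", "ay", "az": the turn, a rotation vector about the tool's x, y, z in degrees. A call has exactly 8 rows; each row shifts and turns the commanded pose from where the row before left it, along the tool's axes as they then stand; what a row does not reach is not made up. A row lasts 1/10 s, in which the tool goes at most 50 mm and 8.59 degrees, less where a joint would pass 70% of its speed; a pose out of reach is approached as far as the arm can. A call with a gripper value outside its range is refused whole. The fingers move at their own pace and stop on an object; "force" is the grip in N (left out, the last holds). Time passes only in rows, so rows that do not move let the fingers close, or fill a call up. It gives the time, the measured TCP pose, the force, the opening and the grip force at its end, in the units of the state.
- bot.get_obs(): the state, without advancing time (a new reading comes with each control period).
- bot.read_camera(name): name is "scene" or "top" or "wrist"; returns a dict with "pixels" (420x560x3 uint8, red, green, blue), "vertical_fov" (degrees; the focal length in pixels is half the picture's height over the tangent of half this angle, whatever the lens; pixels are square), "cx", "cy" (the principal point, pixels), "world_from_camera" (4x4, takes a point from camera to world coordinates). Camera axes: x right, y down, z forward; pixel columns grow to the right and rows downward; lengths in m; the calibration is good to about 2 mm. The wrist camera is an equidistant fisheye: a pixel r from the principal point sees the ray r / f radians off the axis. A picture is of the moment at which its call begins. There is no depth.
- bot.hand_in(): hands the job in; it is judged then, once.
The state is a dict: "t": time; "q": joint angles; "joint_vel": joint speeds; "joint_torque": joint torques, N m; "eef_pos": TCP position; "tool_rot": TCP orientation; "contact_force": force on the tool from outside, world axes, zero at the start; "torque": the same for the moment, N m; "gripper_width": opening from 0.0 (shut) to 1.0 (fully open); "grasp_force": force on a finger pad.
Only numpy, scipy, OpenCV 4.12 (cv2) and the standard library are available. Lean on these libraries where they do the work, as an engineer would, in place of code of your own. Each camera call takes 0.05 s, during which the arm holds its last target. There are 200 camera calls.

## Working session

There is one attempt and no reset: what is moved stays moved. The work goes in short steps, Python scripts to look and compute and a tool call to move; the robot and the scene stay as the last step left them, time stands still between calls to the robot, and variables do not carry over. Pictures are saved under pics/ and viewed, at most 14 in all, crops included, and the job is handed in when it is done.

Besides the shell and the picture viewer there is one more tool, called after "Request:" by a JSON object that holds its "op" and its "data", one argument or row to a line. jog_arm: Moves the arm, as the interface text tells. Its arguments: {"type":"object","properties":{"rows":{"type":"array","items":{"type":"object","properties":{"fingers":{"type":"number"},"x":{"type":"number"},"y":{"type":"number"},"z":{"type":"number"},"ax":{"type":"number"},"ay":{"type":"number"},"az":{"type":"number"}}}},"force":{"type":"number"}},"required":["rows"]}

```bash
mkdir -p pics
python3 - <<'E'
from station import bot
import cv2,numpy as np
print(bot.get_obs())
for n in("scene","top"):
    r=bot.read_camera(n);cv2.imwrite(f"pics/{n}.png",r["pixels"][:,:,::-1]);np.savez(n,**r)
    print(n,r["vertical_fov"],r["cx"],r["cy"],r["world_from_camera"].round(3).tolist())
E
```

```text
{'t': 0.0, 'q': array([ 1.03593192,  0.47779084,  0.02234218,  1.55647168, -0.01153792,
        1.1092733 , -0.08308341]), 'joint_vel': array([ 0.0002277 ,  0.00082023,  0.00196706, -0.00068708, -0.00093569,
        0.00079978,  0.001539  ]), 'joint_torque': array([-3.61119428e-04, -5.96455228e+01,  1.60731878e+00, -2.81200022e+01,
        1.23968444e-02,  9.41581005e-03,  5.63356218e-05]), 'eef_pos': array([ 0.27914943, -0.61391949,  0.23032341]), 'tool_rot': array([-8.74968428e-04,  9.77317866e-01,  2.11775741e-01, -2.41818196e-04]), 'contact_force': array([-0.2785435 , -0.739669  , -0.38105972]), 'torque': array([ 0.03004792,  0.03177196, -0.02357161]), 'grasp_force': 0.0, 'gripper_width': 0.997698266854792}
scene 52.835084558000965 280.3187500679483 212.41189500688486 [[-0.556, 0.704, -0.441, 0.942], [0.831, 0.471, -0.296, 0.276], [-0.001, -0.531, -0.847, 0.875], [0.0, 0.0, 0.0, 1.0]]
top 53.02021684808592 280.38229331429926 209.48157673443467 [[-0.02, -0.998, 0.063, 0.456], [-1.0, 0.02, 0.001, -0.021], [-0.003, -0.063, -0.998, 0.862], [0.0, 0.0, 0.0, 1.0]]
```

View pics/top.png

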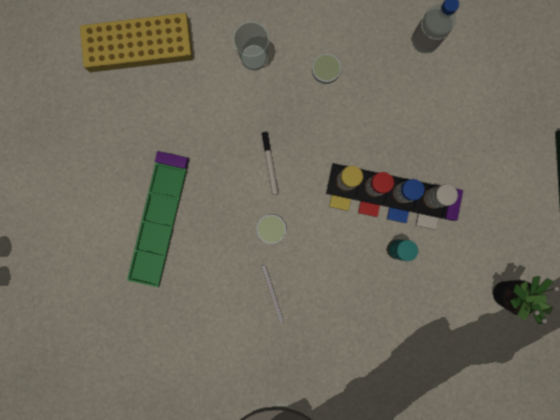

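View pics/scene.png

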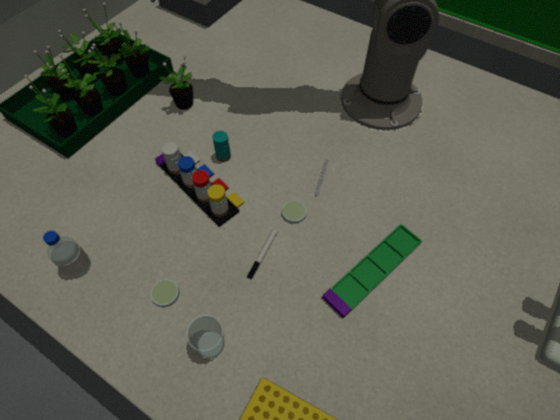

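The top view shows the black rack, with its purple end at about (455,205). The lids are yellow (351,177), red (383,183), blue (413,190) and white (446,196), and the matching tabs lie below them. The green rack runs from its purple end at (172,160) down to (145,270).

Candidates for the blue jar are the blue lid at (413,190), the turquoise jar at (404,250), which is the look-alike, and the blue-capped bottle at (440,12). I choose the one at (413,190), beside the blue tab in the black rack.

```bash
cat > h.py <<'E'
import numpy as np,cv2
from station import bot
def ray(r,uv):
    uv=np.asarray(uv,float).reshape(-1,2);f=210/np.tan(np.radians(float(r["vertical_fov"]))/2)
    d=np.c_[(uv[:,0]-r["cx"])/f,(uv[:,1]-r["cy"])/f,np.ones(len(uv))]
    T=r["world_from_camera"];return T[:3,3],d@T[:3,:3].T
def plane(r,uv,z):
    o,d=ray(r,uv);return (o+d*((z-o[2])/d[:,2])[:,None])[:,:2]
def blobs(r,lo,hi,amin=40):
    m=cv2.inRange(cv2.cvtColor(r["pixels"],cv2.COLOR_RGB2HSV),lo,hi)
    n,_,s,c=cv2.connectedComponentsWithStats(m);return m,[(c[i].round(1).tolist(),int(s[i,4])) for i in range(1,n) if s[i,4]>=amin]
E
python3 - <<'E'
from h import *
r=dict(np.load("top.npz"))
for n,lo,hi in [("green",(50,100,40),(75,255,255)),("purple",(135,80,20),(165,255,255)),("blue",(105,140,40),(125,255,255)),("yellow",(20,120,90),(32,255,255)),("red",(0,150,60),(6,255,255)),("red2",(172,150,60),(180,255,255)),("teal",(84,100,30),(98,255,255)),("black",(0,0,0),(180,255,30)),("white",(0,0,135),(180,40,255))]:
    m,b=blobs(r,lo,hi); print(n,b)
h=cv2.cvtColor(r["pixels"],cv2.COLOR_RGB2HSV)
for u,v in[(170,159),(455,208),(371,209),(398,215),(428,222),(340,203),(350,190)]:print(u,v,h[v,u])
cv2.imwrite("pics/crop.png",cv2.resize(r["pixels"][150:280,310:480,::-1],None,fx=4,fy=4))
E
```

```text
green [([156.7, 224.4], 3705), ([539.1, 286.0], 220), ([518.5, 296.4], 210), ([537.5, 312.1], 113)]
purple [([171.3, 159.4], 345), ([453.8, 207.8], 254)]
blue [([449.7, 6.0], 173), ([412.7, 189.3], 366), ([397.5, 214.3], 212)]
yellow [([134.9, 40.1], 3966), ([351.6, 176.0], 356), ([339.7, 202.4], 218)]
red [([382.4, 182.4], 369), ([368.6, 208.2], 220)]
red2 []
teal [([403.2, 249.6], 458)]
black [([558.2, 151.5], 122), ([265.5, 140.4], 67), ([380.9, 196.0], 1203), ([398.6, 180.2], 52), ([428.8, 186.2], 44), ([506.1, 294.0], 517)]
white [([270.8, 172.3], 67), ([446.4, 194.5], 252), ([427.1, 221.4], 162), ([266.2, 239.5], 42)]
170 159 [142 155  89]
455 208 [141 168  82]
371 209 [  1 182 126]
398 215 [110 169 104]
428 222 [ 19  31 138]
340 203 [ 24 149 142]
350 190 [17 53 43]
```

View pics/crop.png

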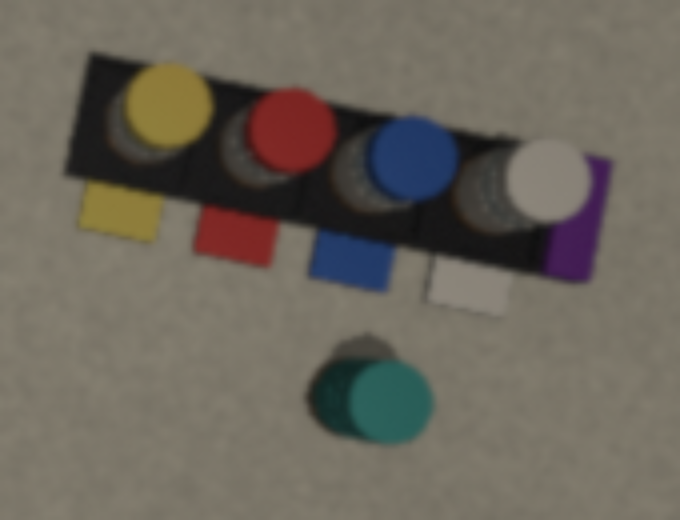

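The crop shows each lid standing over its own tab, in the order yellow, red, blue, white towards the purple end. The turquoise look-alike stands apart, below the rack at about (390,400).

Run:
```python
from h import *
r=dict(np.load("top.npz"))
# black rack from tabs
tab=plane(r,[(339.7,202.4),(368.6,208.2),(397.5,214.3),(427.1,221.4)],.01)
xs=np.array([-.09,-.03,.03,.09]);c=tab.mean(0);a=(xs@(tab-c))/(xs@xs)
print("tab spacing scale",np.linalg.norm(a));ax=a/np.linalg.norm(a);ay=np.array([-ax[1],ax[0]])
o=c+.045*ay;print("black",o.round(4),"yaw",np.degrees(np.arctan2(*ax[::-1])).round(2))
lids=plane(r,[(351.6,176.0),(382.4,182.4),(412.7,189.3),(446.4,195.3)],.082)
for n,p,x in zip("yrbw",lids,xs):
    q=p-o;print(n,p.round(4),"rack xy mm",(1e3*q@ax).round(1),(1e3*q@ay).round(1))
# green
m,_=blobs(r,(50,100,40),(75,255,255));n,l,s,_=cv2.connectedComponentsWithStats(m)
i=1+s[1:,4].argmax();v,u=np.nonzero(l==i)
P=plane(r,np.c_[u,v],.012);R=cv2.minAreaRect((P*1000).astype(np.float32));print("green rect",R)
pp=plane(r,[(171.3,159.4)],.02)[0];print("purple",pp.round(4))
g=np.array(R[0])/1e3;d=pp-g;print(np.linalg.norm(d),np.degrees(np.arctan2(d[1],d[0])))
print("teal",plane(r,[(403.2,249.6)],.08).round(3))
```

```text
tab spacing scale 1.0023054542952887
black [ 0.5452 -0.2391] yaw -103.45
y [ 0.5652 -0.1546] rack xy mm -86.8 -0.2
r [ 0.552  -0.2116] rack xy mm -28.3 0.2
b [ 0.538  -0.2675] rack xy mm 29.3 -0.4
w [ 0.5255 -0.3296] rack xy mm 92.6 1.9
green rect ((485.7869873046875, 229.81051635742188), (62.791168212890625, 241.7838592529297), 76.40448760986328)
purple [0.615 0.198]
0.13311435815214157 -13.816306358112756
teal [[ 0.427 -0.246]]
```

```bash
cat > plan.py <<'E'
# usage: plan.py x y z yaw(deg of tool x) nrows : even rows from the measured pose to the target
import sys
from h import *
from scipy.spatial.transform import Rotation as R
o=bot.get_obs();p=o["eef_pos"];q=o["tool_rot"];A=R.from_quat([q[1],q[2],q[3],q[0]])
x,y,z,yaw=map(float,sys.argv[1:5]);n=int(sys.argv[5])
B=R.from_euler("z",yaw,degrees=True)*R.from_euler("x",180,degrees=True)
w=(A.inv()*B).as_rotvec();st=(np.array([x,y,z])-p)/n
print("t",round(o["t"],2),"TCP",p.round(4),"turn/row deg",np.degrees(w/n).round(2))
for k in range(n):
    print(k+1,((A*R.from_rotvec(w*k/n)).inv().apply(st)*1000).round(1))
E
python3 plan.py .5245 -.3283 .16 76.5 8
```

```text
t 0.1 TCP [ 0.2792 -0.614   0.2304] turn/row deg [-0.01 -0.   -6.51]
1 [ 42.7 -19.8   8.8]
2 [ 44.7 -14.8   8.8]
3 [46.1 -9.7  8.8]
4 [46.9 -4.4  8.8]
5 [47.1  0.9  8.8]
6 [46.6  6.3  8.8]
7 [45.6 11.5  8.8]
8 [44.  16.6  8.8]
```

Request:
{"op": "jog_arm", "data": {
  "rows": [
    {"x":43,"y":-20,"z":0,"az":-6.5,"fingers":85},
    {"x":44.5,"y":-15,"z":0,"az":-6.5,"fingers":85},
    {"x":46,"y":-9.5,"z":0,"az":-6.5,"fingers":85},
    {"x":47,"y":-4.5,"z":8,"az":-6.5,"fingers":85},
    {"x":47,"y":1,"z":12,"az":-6.5,"fingers":85},
    {"x":46.5,"y":6,"z":15,"az":-6.5,"fingers":85},
    {"x":45.5,"y":11.5,"z":15,"az":-6.5,"fingers":85},
    {"x":44,"y":16.5,"z":15,"az":-6.5,"fingers":85}
  ]
}}

```text
invalid input
```

Request:
{"op": "jog_arm", "data": {
  "rows": [
    {},
    {},
    {},
    {},
    {},
    {},
    {},
    {}
  ]
}}

```text
invalid input
```

```bash
python3 plan.py .5245 -.3283 .16 76.5 4
python3 - <<'E'
from h import *
r=bot.read_camera("wrist");cv2.imwrite("pics/w1.png",r["pixels"][:,:,::-1]);np.savez("w1",**r);print(r["vertical_fov"],r["cx"],r["cy"],r["world_from_camera"].round(3).tolist())
E
```

```text
t 0.1 TCP [ 0.2792 -0.614   0.2304] turn/row deg [-2.000e-02 -1.000e-02 -1.301e+01]
1 [ 85.4 -39.6  17.7]
2 [ 92.1 -19.4  17.6]
3 [94.1  1.9 17.6]
4 [91.3 23.  17.6]
65.70646984690485 283.5994997492423 207.06866429818683 [[0.415, -0.865, -0.283, 0.351], [-0.91, -0.395, -0.127, -0.582], [-0.002, 0.311, -0.951, 0.372], [0.0, 0.0, 0.0, 1.0]]
```

View pics/w1.png

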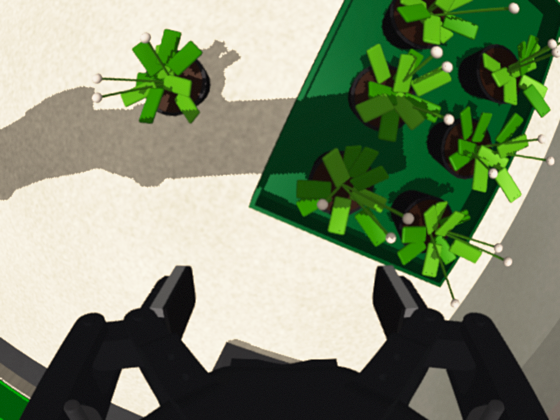

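The wrist view shows the gripper still at its start, beside the plant tray with the single plant at (180,80). The arm did not move because the call was refused, so I'll retry with every key filled in.

Request:
{"op": "jog_arm", "data": {
  "rows": [
    {"x":43,"y":-20,"z":0,"ax":0,"ay":0,"az":-6.5,"fingers":85},
    {"x":44.5,"y":-15,"z":0,"ax":0,"ay":0,"az":-6.5,"fingers":85},
    {"x":46,"y":-9.5,"z":0,"ax":0,"ay":0,"az":-6.5,"fingers":85},
    {"x":47,"y":-4.5,"z":8,"ax":0,"ay":0,"az":-6.5,"fingers":85},
    {"x":47,"y":1,"z":12,"ax":0,"ay":0,"az":-6.5,"fingers":85},
    {"x":46.5,"y":6,"z":15,"ax":0,"ay":0,"az":-6.5,"fingers":85},
    {"x":45.5,"y":11.5,"z":15,"ax":0,"ay":0,"az":-6.5,"fingers":85},
    {"x":44,"y":16.5,"z":15,"ax":0,"ay":0,"az":-6.5,"fingers":85}
  ],
  "force": 40
}}

```text
t: 0.95
eef_pos: [0.5253, -0.3273, 0.1657]
tool_rot: [0.0, 0.784, 0.621, -0.0]
contact_force: [0.7, -0.8, -0.2]
gripper_width: 1.001
grasp_force: 0.0
```

```bash
python3 plan.py .5245 -.3283 .16 76.5 1
python3 - <<'E'
from h import *
r=bot.read_camera("wrist");cv2.imwrite("pics/w2.png",r["pixels"][:,:,::-1]);np.savez("w2",**r);print(r["world_from_camera"].round(3).tolist())
E
```

```text
t 0.95 TCP [ 0.5253 -0.3273  0.1657] turn/row deg [0.   0.01 0.21]
1 [-1.2 -0.5  5.7]
[[0.973, -0.218, -0.071, 0.543], [-0.229, -0.925, -0.302, -0.251], [-0.0, 0.31, -0.951, 0.308], [0.0, 0.0, 0.0, 1.0]]
```

View pics/w2.png

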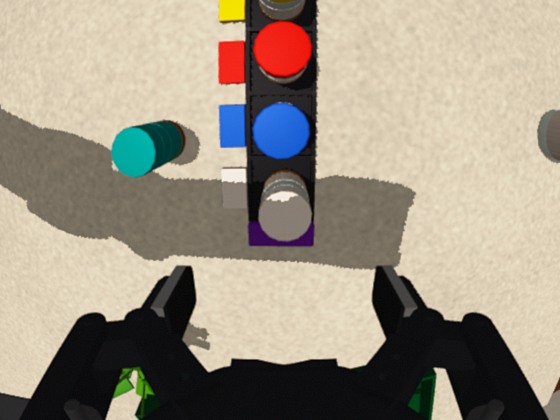

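The wrist view shows the white lid at (285,213), blue (281,131) and red (282,48), with the row centred between the fingers. I'll turn these into positions.

Run:
```python
from h import *
r=dict(np.load("w2.npz"));f=210/np.tan(np.radians(float(r["vertical_fov"]))/2);T=r["world_from_camera"]
def pl(u,v,z):
    a=np.array([u-r["cx"],v-r["cy"]]);n=np.linalg.norm(a);t=n/f
    d=T[:3,:3]@np.r_[np.sin(t)*a/n,np.cos(t)];return (T[:3,3]+d*(z-T[2,3])/d[2])[:2]
o=np.array([.5452,-.2391]);t=np.radians(-103.45);ax=np.array([np.cos(t),np.sin(t)]);ay=np.array([-ax[1],ax[0]])
for n,u,v in("w",285,213),("b",281,131),("r",282,49):
    p=pl(u,v,.084);print(n,p.round(4),1e3*(p-o)@ax,1e3*(p-o)@ay)
for n,u,v in("bt",232,125),("rt",231.5,62):
    p=pl(u,v,.01);print(n,p.round(4),1e3*(p-o)@ax,1e3*(p-o)@ay)
```

```text
w [ 0.5262 -0.3264] 89.3095525432632 1.780999687612212
b [ 0.537  -0.2681] 30.076009642140473 -1.2291853406364206
r [ 0.5507 -0.2129] -26.725342111613575 -0.7297221615994856
bt [ 0.4928 -0.2576] 30.139247301929753 -46.665081058712936
rt [ 0.5065 -0.2008] -28.257690369311675 -46.57622643603932
```

Request:
{"op": "jog_arm", "data": {
  "rows": [
    {"x":0,"y":0,"z":45,"ax":0,"ay":0,"az":0,"fingers":85},
    {"x":0,"y":0,"z":45,"ax":0,"ay":0,"az":0,"fingers":85},
    {"x":0,"y":0,"z":34,"ax":0,"ay":0,"az":0,"fingers":85},
    {"x":0,"y":0,"z":9,"ax":0,"ay":0,"az":0,"fingers":85},
    {"x":0,"y":0,"z":0,"ax":0,"ay":0,"az":0,"fingers":85},
    {"x":0,"y":0,"z":0,"ax":0,"ay":0,"az":0,"fingers":60},
    {"x":0,"y":0,"z":0,"ax":0,"ay":0,"az":0,"fingers":45},
    {"x":0,"y":0,"z":0,"ax":0,"ay":0,"az":0,"fingers":36}
  ],
  "force": 40
}}

```text
t: 1.8
eef_pos: [0.5256, -0.3295, 0.0352]
tool_rot: [0.001, 0.786, 0.619, 0.001]
contact_force: [-0.2, -1.2, 0.9]
gripper_width: 0.507
grasp_force: 0.0
```

Request:
{"op": "jog_arm", "data": {
  "rows": [
    {"x":0,"y":0,"z":0,"ax":0,"ay":0,"az":0,"fingers":30},
    {"x":0,"y":0,"z":0,"ax":0,"ay":0,"az":0,"fingers":30},
    {"x":0,"y":0,"z":0,"ax":0,"ay":0,"az":0,"fingers":30},
    {"x":0,"y":0,"z":0,"ax":0,"ay":0,"az":0,"fingers":30},
    {"x":0,"y":0,"z":-10,"ax":0,"ay":0,"az":0,"fingers":30},
    {"x":0,"y":0,"z":-35,"ax":0,"ay":0,"az":0,"fingers":30},
    {"x":0,"y":0,"z":-45,"ax":0,"ay":0,"az":0,"fingers":30},
    {"x":0,"y":0,"z":-35,"ax":0,"ay":0,"az":0,"fingers":30}
  ],
  "force": 40
}}

```text
t: 2.6
eef_pos: [0.5247, -0.3288, 0.1612]
tool_rot: [0.001, 0.786, 0.619, 0.0]
contact_force: [0.8, -0.4, -0.7]
gripper_width: 0.458
grasp_force: 40.7
```

```bash
python3 plan.py .3984 .2511 .16 166.3 16
```

```text
t 2.6 TCP [ 0.5247 -0.3288  0.1612] turn/row deg [ 0.    0.   -5.62]
1 [ 33.4 -16.2   0. ]
2 [ 34.8 -12.8   0. ]
3 [35.9 -9.4  0. ]
4 [36.6 -5.8  0.1]
5 [37.  -2.2  0.1]
6 [37.1  1.5  0.1]
7 [36.7  5.1  0.1]
8 [36.1  8.6  0.1]
9 [35.1 12.1  0.1]
10 [33.7 15.5  0.1]
11 [32.  18.7  0.1]
12 [30.  21.8  0.1]
13 [27.8 24.6  0.1]
14 [25.2 27.2  0.1]
15 [22.4 29.5  0.1]
16 [19.4 31.6  0.1]
```

Request:
{"op": "jog_arm", "data": {
  "rows": [
    {"x":33.5,"y":-16,"z":0,"ax":0,"ay":0,"az":-5.6,"fingers":30},
    {"x":35,"y":-13,"z":0,"ax":0,"ay":0,"az":-5.6,"fingers":30},
    {"x":36,"y":-9.5,"z":0,"ax":0,"ay":0,"az":-5.6,"fingers":30},
    {"x":36.5,"y":-6,"z":0,"ax":0,"ay":0,"az":-5.6,"fingers":30},
    {"x":37,"y":-2,"z":0,"ax":0,"ay":0,"az":-5.6,"fingers":30},
    {"x":37,"y":1.5,"z":0,"ax":0,"ay":0,"az":-5.6,"fingers":30},
    {"x":36.5,"y":5,"z":0,"ax":0,"ay":0,"az":-5.6,"fingers":30},
    {"x":36,"y":8.5,"z":0,"ax":0,"ay":0,"az":-5.6,"fingers":30}
  ]
}}

```text
t: 3.4
eef_pos: [0.4609, -0.0377, 0.159]
tool_rot: [0.001, 0.489, 0.872, -0.0]
contact_force: [1.4, -0.1, -0.4]
gripper_width: 0.46
grasp_force: 40.6
```

Request:
{"op": "jog_arm", "data": {
  "rows": [
    {"x":35,"y":12,"z":0,"ax":0,"ay":0,"az":-5.6,"fingers":30},
    {"x":33.5,"y":15.5,"z":0,"ax":0,"ay":0,"az":-5.6,"fingers":30},
    {"x":32,"y":18.5,"z":0,"ax":0,"ay":0,"az":-5.6,"fingers":30},
    {"x":30,"y":22,"z":0,"ax":0,"ay":0,"az":-5.6,"fingers":30},
    {"x":28,"y":24.5,"z":0,"ax":0,"ay":0,"az":-5.6,"fingers":30},
    {"x":25,"y":27,"z":0,"ax":0,"ay":0,"az":-5.6,"fingers":30},
    {"x":22.5,"y":29.5,"z":0,"ax":0,"ay":0,"az":-5.6,"fingers":30},
    {"x":19.5,"y":31.5,"z":0,"ax":0,"ay":0,"az":-5.6,"fingers":30}
  ]
}}

```text
t: 4.2
eef_pos: [0.3986, 0.2517, 0.1589]
tool_rot: [0.001, 0.12, 0.993, -0.0]
contact_force: [0.8, -0.5, -1.4]
gripper_width: 0.458
grasp_force: 40.7
```

```bash
python3 plan.py .3984 .2511 .16 166.3 1;python3 - <<'E'
from h import *
r=bot.read_camera("wrist");cv2.imwrite("pics/w3.png",r["pixels"][:,:,::-1]);np.savez("w3",**r)
E
```

```text
t 4.2 TCP [0.3986 0.2517 0.1589] turn/row deg [-0.02  0.08 -0.04]
1 [ 0.  -0.6 -1.1]
```

View pics/w3.png

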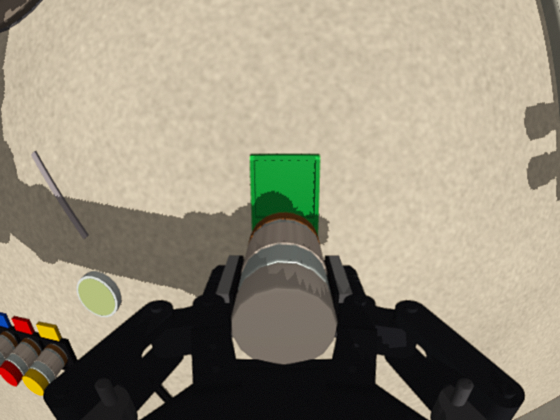

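The wrist view shows the white jar upright in the grip at (284,320), centred on the green rack, whose end edge is at (285,155). I'll check that end's position and then lower.

Run:
```python
from h import *
r=dict(np.load("w3.npz"));f=210/np.tan(np.radians(float(r["vertical_fov"]))/2);T=r["world_from_camera"]
g=np.array([.4858,.2298]);t=np.radians(-13.7);ax=np.array([np.cos(t),np.sin(t)]);ay=np.array([-ax[1],ax[0]])
for u,v in(250,155),(320,155):
    a=np.array([u-r["cx"],v-r["cy"]]);n=np.linalg.norm(a);k=n/f
    d=T[:3,:3]@np.r_[np.sin(k)*a/n,np.cos(k)];p=(T[:3,3]+d*(.012-T[2,3])/d[2])[:2]
    print(p.round(4),1e3*(p-g)@ax,1e3*(p-g)@ay)
```

```text
[0.3574 0.2296] -124.74962840620739 -30.578612216120803
[0.3722 0.2907] -124.79446288307292 32.30660181020994
```

Request:
{"op": "jog_arm", "data": {
  "rows": [
    {"x":1,"y":-0.5,"z":35,"ax":0,"ay":0,"az":0,"fingers":30},
    {"x":0,"y":0,"z":40,"ax":0,"ay":0,"az":0,"fingers":30},
    {"x":0,"y":0,"z":25,"ax":0,"ay":0,"az":0,"fingers":30},
    {"x":0,"y":0,"z":12,"ax":0,"ay":0,"az":0,"fingers":30},
    {"x":0,"y":0,"z":6,"ax":0,"ay":0,"az":0,"fingers":30},
    {"x":0,"y":0,"z":3,"ax":0,"ay":0,"az":0,"fingers":30},
    {"x":0,"y":0,"z":0,"ax":0,"ay":0,"az":0,"fingers":30},
    {"x":0,"y":0,"z":0,"ax":0,"ay":0,"az":0,"fingers":30}
  ]
}}

```text
t: 5.05
eef_pos: [0.3986, 0.2507, 0.0383]
tool_rot: [0.001, 0.122, 0.993, 0.0]
contact_force: [0.4, 0.4, -1.7]
gripper_width: 0.459
grasp_force: 40.8
```

Request:
{"op": "jog_arm", "data": {
  "rows": [
    {"x":0,"y":0,"z":1,"ax":0,"ay":0,"az":0,"fingers":30},
    {"x":0,"y":0,"z":1,"ax":0,"ay":0,"az":0,"fingers":30},
    {"x":0,"y":0,"z":0.5,"ax":0,"ay":0,"az":0,"fingers":30},
    {"x":0,"y":0,"z":0,"ax":0,"ay":0,"az":0,"fingers":30},
    {"x":0,"y":0,"z":0,"ax":0,"ay":0,"az":0,"fingers":30},
    {"x":0,"y":0,"z":0,"ax":0,"ay":0,"az":0,"fingers":30},
    {"x":0,"y":0,"z":0,"ax":0,"ay":0,"az":0,"fingers":30},
    {"x":0,"y":0,"z":0,"ax":0,"ay":0,"az":0,"fingers":30}
  ]
}}

```text
t: 5.85
eef_pos: [0.3981, 0.2504, 0.0351]
tool_rot: [0.0, 0.121, 0.993, -0.0]
contact_force: [0.8, -0.6, 5.9]
gripper_width: 0.454
grasp_force: 41.2
```

Contact: the measured force is +5.9 N upward, so the jar is seated. I'll open and lift.

Request:
{"op": "jog_arm", "data": {
  "rows": [
    {"x":0,"y":0,"z":0,"ax":0,"ay":0,"az":0,"fingers":46},
    {"x":0,"y":0,"z":0,"ax":0,"ay":0,"az":0,"fingers":60},
    {"x":0,"y":0,"z":0,"ax":0,"ay":0,"az":0,"fingers":85},
    {"x":0,"y":0,"z":0,"ax":0,"ay":0,"az":0,"fingers":85},
    {"x":0,"y":0,"z":0,"ax":0,"ay":0,"az":0,"fingers":85},
    {"x":0,"y":0,"z":-30,"ax":0,"ay":0,"az":0,"fingers":85},
    {"x":0,"y":0,"z":-48,"ax":0,"ay":0,"az":0,"fingers":85},
    {"x":0,"y":0,"z":-48,"ax":0,"ay":0,"az":0,"fingers":85}
  ]
}}

```text
t: 6.65
eef_pos: [0.397, 0.2501, 0.1617]
tool_rot: [-0.001, 0.121, 0.993, -0.0]
contact_force: [2.1, -0.5, 0.3]
gripper_width: 0.994
grasp_force: 0.0
```

```bash
python3 plan.py .5375 -.268 .16 76.5 16
```

```text
t 6.65 TCP [0.397  0.2501 0.1617] turn/row deg [-0.01 -0.    5.6 ]
1 [-16.3 -29.3   0.1]
2 [-19.1 -27.6   0.1]
3 [-21.7 -25.6   0.1]
4 [-24.1 -23.4   0.1]
5 [-26.3 -20.9   0.1]
6 [-28.2 -18.2   0.1]
7 [-29.8 -15.4   0.1]
8 [-31.2 -12.4   0.1]
9 [-32.2  -9.3   0.1]
10 [-33.   -6.1   0.1]
11 [-33.4  -2.9   0.1]
12 [-33.6   0.4   0.1]
13 [-33.4   3.7   0.1]
14 [-32.8   6.9   0.1]
15 [-32.   10.1   0.1]
16 [-30.9  13.2   0.1]
```

Request:
{"op": "jog_arm", "data": {
  "rows": [
    {"x":-16.5,"y":-29.5,"z":0,"ax":0,"ay":0,"az":5.6,"fingers":85},
    {"x":-19,"y":-27.5,"z":0,"ax":0,"ay":0,"az":5.6,"fingers":85},
    {"x":-21.5,"y":-25.5,"z":0,"ax":0,"ay":0,"az":5.6,"fingers":85},
    {"x":-24,"y":-23.5,"z":0,"ax":0,"ay":0,"az":5.6,"fingers":85},
    {"x":-26.5,"y":-21,"z":0,"ax":0,"ay":0,"az":5.6,"fingers":85},
    {"x":-28,"y":-18,"z":0,"ax":0,"ay":0,"az":5.6,"fingers":85},
    {"x":-30,"y":-15.5,"z":0,"ax":0,"ay":0,"az":5.6,"fingers":85},
    {"x":-31,"y":-12.5,"z":0,"ax":0,"ay":0,"az":5.6,"fingers":85}
  ]
}}

```text
t: 7.45
eef_pos: [0.4679, -0.0103, 0.1609]
tool_rot: [0.0, 0.492, 0.87, -0.0]
contact_force: [1.4, 0.1, 0.8]
gripper_width: 0.992
grasp_force: 0.0
```

Request:
{"op": "jog_arm", "data": {
  "rows": [
    {"x":-32,"y":-9.5,"z":0,"ax":0,"ay":0,"az":5.6,"fingers":85},
    {"x":-33,"y":-6,"z":0,"ax":0,"ay":0,"az":5.6,"fingers":85},
    {"x":-33.5,"y":-3,"z":0,"ax":0,"ay":0,"az":5.6,"fingers":85},
    {"x":-33.5,"y":0.5,"z":0,"ax":0,"ay":0,"az":5.6,"fingers":85},
    {"x":-33.5,"y":3.5,"z":0,"ax":0,"ay":0,"az":5.6,"fingers":85},
    {"x":-33,"y":7,"z":0,"ax":0,"ay":0,"az":5.6,"fingers":85},
    {"x":-32,"y":10,"z":0,"ax":0,"ay":0,"az":5.6,"fingers":85},
    {"x":-31,"y":13,"z":0,"ax":0,"ay":0,"az":5.6,"fingers":85}
  ]
}}

```text
t: 8.25
eef_pos: [0.5375, -0.2695, 0.1607]
tool_rot: [-0.0, 0.787, 0.617, -0.0]
contact_force: [0.2, 0.6, -0.1]
gripper_width: 0.995
grasp_force: 0.0
```

```bash
python3 plan.py .5375 -.268 .16 76.5 1
python3 - <<'E'
from h import *
a=bot.read_camera("top");np.savez("top2",**a);b=bot.read_camera("wrist")
cv2.imwrite("pics/tw.png",np.vstack([a["pixels"][130:310,100:380],b["pixels"][60:300,140:420]])[:,:,::-1])
E
```

```text
t 8.25 TCP [ 0.5375 -0.2695  0.1607] turn/row deg [-0.01 -0.   -0.27]
1 [ 1.5 -0.4  0.7]
```

View pics/tw.png

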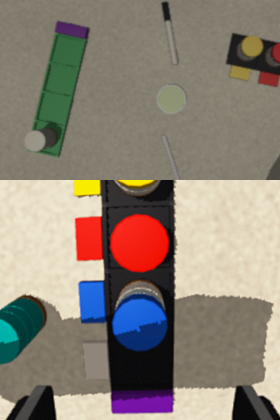

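The picture shows the white jar standing in the green rack's last bay (lid at crop (39,140)). The blue lid at (139,322) is centred under the gripper.

Request:
{"op": "jog_arm", "data": {
  "rows": [
    {"x":1,"y":0,"z":45,"ax":0,"ay":0,"az":0,"fingers":85},
    {"x":0,"y":0,"z":45,"ax":0,"ay":0,"az":0,"fingers":85},
    {"x":0,"y":0,"z":30,"ax":0,"ay":0,"az":0,"fingers":85},
    {"x":0,"y":0,"z":7,"ax":0,"ay":0,"az":0,"fingers":85},
    {"x":0,"y":0,"z":0,"ax":0,"ay":0,"az":0,"fingers":85},
    {"x":0,"y":0,"z":0,"ax":0,"ay":0,"az":0,"fingers":60},
    {"x":0,"y":0,"z":0,"ax":0,"ay":0,"az":0,"fingers":45},
    {"x":0,"y":0,"z":0,"ax":0,"ay":0,"az":0,"fingers":36}
  ],
  "force": 40
}}

```text
t: 9.15
eef_pos: [0.5387, -0.2678, 0.0354]
tool_rot: [0.001, 0.786, 0.619, 0.001]
contact_force: [1.3, 0.1, -1.2]
gripper_width: 0.512
grasp_force: 0.0
```

Request:
{"op": "jog_arm", "data": {
  "rows": [
    {"x":0,"y":0,"z":0,"ax":0,"ay":0,"az":0,"fingers":30},
    {"x":0,"y":0,"z":0,"ax":0,"ay":0,"az":0,"fingers":30},
    {"x":0,"y":0,"z":0,"ax":0,"ay":0,"az":0,"fingers":30},
    {"x":0,"y":0,"z":0,"ax":0,"ay":0,"az":0,"fingers":30},
    {"x":0,"y":0,"z":-10,"ax":0,"ay":0,"az":0,"fingers":30},
    {"x":0,"y":0,"z":-35,"ax":0,"ay":0,"az":0,"fingers":30},
    {"x":0,"y":0,"z":-45,"ax":0,"ay":0,"az":0,"fingers":30},
    {"x":0,"y":0,"z":-35,"ax":0,"ay":0,"az":0,"fingers":30}
  ],
  "force": 40
}}

```text
t: 9.95
eef_pos: [0.538, -0.2673, 0.1617]
tool_rot: [0.001, 0.786, 0.619, 0.0]
contact_force: [0.8, -1.1, -1.6]
gripper_width: 0.457
grasp_force: 40.7
```

```bash
python3 plan.py .456 .237 .16 166.3 16
```

```text
t 9.95 TCP [ 0.538  -0.2673  0.1617] turn/row deg [ 0.    0.   -5.61]
1 [ 29.4 -12.4   0.1]
2 [30.5 -9.4  0.1]
3 [31.3 -6.4  0.1]
4 [31.8 -3.3  0.1]
5 [31.9 -0.2  0.1]
6 [31.8  3.   0.1]
7 [31.4  6.   0.1]
8 [30.6  9.1  0.1]
9 [29.6 12.   0.1]
10 [28.3 14.9  0.1]
11 [26.7 17.6  0.1]
12 [24.8 20.1  0.1]
13 [22.7 22.4  0.1]
14 [20.4 24.5  0.1]
15 [17.9 26.4  0.1]
16 [15.3 28.1  0.1]
```

Request:
{"op": "jog_arm", "data": {
  "rows": [
    {"x":29.5,"y":-12.5,"z":0,"ax":0,"ay":0,"az":-5.6,"fingers":30},
    {"x":30.5,"y":-9.5,"z":0,"ax":0,"ay":0,"az":-5.6,"fingers":30},
    {"x":31.5,"y":-6.5,"z":0,"ax":0,"ay":0,"az":-5.6,"fingers":30},
    {"x":32,"y":-3.5,"z":0,"ax":0,"ay":0,"az":-5.6,"fingers":30},
    {"x":32,"y":0,"z":0,"ax":0,"ay":0,"az":-5.6,"fingers":30},
    {"x":32,"y":3,"z":0,"ax":0,"ay":0,"az":-5.6,"fingers":30},
    {"x":31.5,"y":6,"z":0,"ax":0,"ay":0,"az":-5.6,"fingers":30},
    {"x":30.5,"y":9,"z":0,"ax":0,"ay":0,"az":-5.6,"fingers":30}
  ]
}}

```text
t: 10.75
eef_pos: [0.496, -0.0132, 0.1596]
tool_rot: [0.0, 0.489, 0.872, -0.0]
contact_force: [-0.0, 0.3, -2.0]
gripper_width: 0.457
grasp_force: 40.7
```

Request:
{"op": "jog_arm", "data": {
  "rows": [
    {"x":29.5,"y":12,"z":0,"ax":0,"ay":0,"az":-5.6,"fingers":30},
    {"x":28.5,"y":15,"z":0,"ax":0,"ay":0,"az":-5.6,"fingers":30},
    {"x":26.5,"y":17.5,"z":0,"ax":0,"ay":0,"az":-5.6,"fingers":30},
    {"x":25,"y":20,"z":0,"ax":0,"ay":0,"az":-5.6,"fingers":30},
    {"x":22.5,"y":22.5,"z":0,"ax":0,"ay":0,"az":-5.6,"fingers":30},
    {"x":20.5,"y":24.5,"z":0,"ax":0,"ay":0,"az":-5.6,"fingers":30},
    {"x":18,"y":26.5,"z":0,"ax":0,"ay":0,"az":-5.6,"fingers":30},
    {"x":15.5,"y":28,"z":0,"ax":0,"ay":0,"az":-5.6,"fingers":30}
  ]
}}

```text
t: 11.55
eef_pos: [0.4557, 0.239, 0.1595]
tool_rot: [0.001, 0.12, 0.993, -0.0]
contact_force: [0.1, 0.1, -0.9]
gripper_width: 0.456
grasp_force: 40.6
```

```bash
python3 plan.py .456 .237 .16 166.3 1
```

```text
t 11.55 TCP [0.4557 0.239  0.1595] turn/row deg [-0.02  0.07 -0.04]
1 [-0.7 -1.9 -0.5]
```

Request:
{"op": "jog_arm", "data": {
  "rows": [
    {"x":0,"y":-1,"z":35,"ax":0,"ay":0,"az":0,"fingers":30},
    {"x":0,"y":0,"z":40,"ax":0,"ay":0,"az":0,"fingers":30},
    {"x":0,"y":0,"z":25,"ax":0,"ay":0,"az":0,"fingers":30},
    {"x":0,"y":0,"z":12,"ax":0,"ay":0,"az":0,"fingers":30},
    {"x":0,"y":0,"z":7,"ax":0,"ay":0,"az":0,"fingers":30},
    {"x":0,"y":0,"z":3,"ax":0,"ay":0,"az":0,"fingers":30},
    {"x":0,"y":0,"z":1,"ax":0,"ay":0,"az":0,"fingers":30},
    {"x":0,"y":0,"z":0.5,"ax":0,"ay":0,"az":0,"fingers":30}
  ]
}}

```text
t: 12.35
eef_pos: [0.4564, 0.2375, 0.0363]
tool_rot: [0.001, 0.122, 0.993, 0.0]
contact_force: [0.4, -0.3, -0.9]
gripper_width: 0.459
grasp_force: 40.7
```

Request:
{"op": "jog_arm", "data": {
  "rows": [
    {"x":0,"y":0,"z":0.3,"ax":0,"ay":0,"az":0,"fingers":30},
    {"x":0,"y":0,"z":0,"ax":0,"ay":0,"az":0,"fingers":30},
    {"x":0,"y":0,"z":0,"ax":0,"ay":0,"az":0,"fingers":30},
    {"x":0,"y":0,"z":0,"ax":0,"ay":0,"az":0,"fingers":30},
    {"x":0,"y":0,"z":0,"ax":0,"ay":0,"az":0,"fingers":30},
    {"x":0,"y":0,"z":0,"ax":0,"ay":0,"az":0,"fingers":30},
    {"x":0,"y":0,"z":0,"ax":0,"ay":0,"az":0,"fingers":30},
    {"x":0,"y":0,"z":0,"ax":0,"ay":0,"az":0,"fingers":30}
  ]
}}

```text
t: 13.15
eef_pos: [0.456, 0.2372, 0.0354]
tool_rot: [0.0, 0.121, 0.993, 0.0]
contact_force: [0.4, -1.6, 6.1]
gripper_width: 0.455
grasp_force: 41.1
```

Seated again, with 6.1 N of contact. I'll release, lift and go back for the red jar.

Request:
{"op": "jog_arm", "data": {
  "rows": [
    {"x":0,"y":0,"z":0,"ax":0,"ay":0,"az":0,"fingers":46},
    {"x":0,"y":0,"z":0,"ax":0,"ay":0,"az":0,"fingers":60},
    {"x":0,"y":0,"z":0,"ax":0,"ay":0,"az":0,"fingers":85},
    {"x":0,"y":0,"z":0,"ax":0,"ay":0,"az":0,"fingers":85},
    {"x":0,"y":0,"z":0,"ax":0,"ay":0,"az":0,"fingers":85},
    {"x":0,"y":0,"z":-30,"ax":0,"ay":0,"az":0,"fingers":85},
    {"x":0,"y":0,"z":-48,"ax":0,"ay":0,"az":0,"fingers":85},
    {"x":0,"y":0,"z":-48,"ax":0,"ay":0,"az":0,"fingers":85}
  ]
}}

```text
t: 13.95
eef_pos: [0.4549, 0.2369, 0.1619]
tool_rot: [-0.001, 0.121, 0.993, -0.0]
contact_force: [1.2, 1.0, 0.8]
gripper_width: 0.997
grasp_force: 0.0
```

```bash
python3 plan.py .5515 -.211 .16 76.5 16
```

```text
t 13.95 TCP [0.4549 0.2369 0.1619] turn/row deg [-0.01 -0.    5.6 ]
1 [-12.6 -25.7   0.1]
2 [-15.  -24.4   0.1]
3 [-17.4 -22.8   0.1]
4 [-19.5 -21.    0.1]
5 [-21.4 -19.    0.1]
6 [-23.2 -16.8   0.1]
7 [-24.7 -14.5   0.1]
8 [-26.  -12.    0.1]
9 [-27.1  -9.4   0.1]
10 [-27.8  -6.7   0.1]
11 [-28.4  -3.9   0.1]
12 [-28.6  -1.2   0.1]
13 [-28.6   1.6   0.1]
14 [-28.3   4.4   0.1]
15 [-27.7   7.2   0.1]
16 [-26.9   9.8   0.1]
```

Request:
{"op": "jog_arm", "data": {
  "rows": [
    {"x":-12.5,"y":-25.5,"z":0,"ax":0,"ay":0,"az":5.6,"fingers":85},
    {"x":-15,"y":-24.5,"z":0,"ax":0,"ay":0,"az":5.6,"fingers":85},
    {"x":-17.5,"y":-23,"z":0,"ax":0,"ay":0,"az":5.6,"fingers":85},
    {"x":-19.5,"y":-21,"z":0,"ax":0,"ay":0,"az":5.6,"fingers":85},
    {"x":-21.5,"y":-19,"z":0,"ax":0,"ay":0,"az":5.6,"fingers":85},
    {"x":-23,"y":-17,"z":0,"ax":0,"ay":0,"az":5.6,"fingers":85},
    {"x":-24.5,"y":-14.5,"z":0,"ax":0,"ay":0,"az":5.6,"fingers":85},
    {"x":-26,"y":-12,"z":0,"ax":0,"ay":0,"az":5.6,"fingers":85}
  ]
}}

```text
t: 14.75
eef_pos: [0.5033, 0.0119, 0.161]
tool_rot: [0.0, 0.492, 0.87, -0.0]
contact_force: [1.0, 0.9, 0.3]
gripper_width: 0.996
grasp_force: 0.0
```

Request:
{"op": "jog_arm", "data": {
  "rows": [
    {"x":-27,"y":-9.5,"z":0,"ax":0,"ay":0,"az":5.6,"fingers":85},
    {"x":-28,"y":-6.5,"z":0,"ax":0,"ay":0,"az":5.6,"fingers":85},
    {"x":-28.5,"y":-4,"z":0,"ax":0,"ay":0,"az":5.6,"fingers":85},
    {"x":-28.5,"y":-1,"z":0,"ax":0,"ay":0,"az":5.6,"fingers":85},
    {"x":-28.5,"y":1.5,"z":0,"ax":0,"ay":0,"az":5.6,"fingers":85},
    {"x":-28.5,"y":4.5,"z":0,"ax":0,"ay":0,"az":5.6,"fingers":85},
    {"x":-27.5,"y":7,"z":0,"ax":0,"ay":0,"az":5.6,"fingers":85},
    {"x":-27,"y":10,"z":0,"ax":0,"ay":0,"az":5.6,"fingers":85}
  ]
}}

```text
t: 15.55
eef_pos: [0.5517, -0.212, 0.1609]
tool_rot: [-0.0, 0.787, 0.617, -0.0]
contact_force: [-0.1, 0.1, 0.1]
gripper_width: 1.0
grasp_force: 0.0
```

```bash
python3 plan.py .5515 -.211 .16 76.5 1
```

```text
t 15.55 TCP [ 0.5517 -0.212   0.1609] turn/row deg [-0.01 -0.   -0.26]
1 [ 0.9 -0.4  0.9]
```

Request:
{"op": "jog_arm", "data": {
  "rows": [
    {"x":0,"y":0,"z":45,"ax":0,"ay":0,"az":0,"fingers":85},
    {"x":0,"y":0,"z":45,"ax":0,"ay":0,"az":0,"fingers":85},
    {"x":0,"y":0,"z":30,"ax":0,"ay":0,"az":0,"fingers":85},
    {"x":0,"y":0,"z":7,"ax":0,"ay":0,"az":0,"fingers":85},
    {"x":0,"y":0,"z":0,"ax":0,"ay":0,"az":0,"fingers":85},
    {"x":0,"y":0,"z":0,"ax":0,"ay":0,"az":0,"fingers":60},
    {"x":0,"y":0,"z":0,"ax":0,"ay":0,"az":0,"fingers":45},
    {"x":0,"y":0,"z":0,"ax":0,"ay":0,"az":0,"fingers":36}
  ],
  "force": 40
}}

```text
t: 16.35
eef_pos: [0.5527, -0.2114, 0.0356]
tool_rot: [0.001, 0.786, 0.619, 0.001]
contact_force: [0.1, 0.2, 1.2]
gripper_width: 0.51
grasp_force: 0.0
```

Request:
{"op": "jog_arm", "data": {
  "rows": [
    {"x":0,"y":0,"z":0,"ax":0,"ay":0,"az":0,"fingers":30},
    {"x":0,"y":0,"z":0,"ax":0,"ay":0,"az":0,"fingers":30},
    {"x":0,"y":0,"z":0,"ax":0,"ay":0,"az":0,"fingers":30},
    {"x":0,"y":0,"z":0,"ax":0,"ay":0,"az":0,"fingers":30},
    {"x":0,"y":0,"z":-10,"ax":0,"ay":0,"az":0,"fingers":30},
    {"x":0,"y":0,"z":-35,"ax":0,"ay":0,"az":0,"fingers":30},
    {"x":0,"y":0,"z":-45,"ax":0,"ay":0,"az":0,"fingers":30},
    {"x":0,"y":0,"z":-35,"ax":0,"ay":0,"az":0,"fingers":30}
  ],
  "force": 40
}}

```text
t: 17.15
eef_pos: [0.5519, -0.211, 0.1618]
tool_rot: [0.001, 0.786, 0.619, 0.0]
contact_force: [1.7, -0.5, -1.8]
gripper_width: 0.455
grasp_force: 40.7
```

```bash
python3 plan.py .5145 .2225 .16 166.3 16
```

```text
t 17.15 TCP [ 0.5519 -0.211   0.1618] turn/row deg [ 0.    0.   -5.61]
1 [25.8 -8.6  0.1]
2 [26.5 -6.1  0.1]
3 [27.  -3.4  0.1]
4 [27.2 -0.8  0.1]
5 [27.1  1.9  0.1]
6 [26.8  4.5  0.1]
7 [26.2  7.1  0.1]
8 [25.4  9.7  0.1]
9 [24.3 12.1  0.1]
10 [23.  14.4  0.1]
11 [21.5 16.6  0.1]
12 [19.8 18.6  0.1]
13 [17.9 20.5  0.1]
14 [15.8 22.1  0.1]
15 [13.5 23.6  0.1]
16 [11.2 24.8  0.1]
```

Request:
{"op": "jog_arm", "data": {
  "rows": [
    {"x":26,"y":-8.5,"z":0,"ax":0,"ay":0,"az":-5.6,"fingers":30},
    {"x":26.5,"y":-6,"z":0,"ax":0,"ay":0,"az":-5.6,"fingers":30},
    {"x":27,"y":-3.5,"z":0,"ax":0,"ay":0,"az":-5.6,"fingers":30},
    {"x":27,"y":-1,"z":0,"ax":0,"ay":0,"az":-5.6,"fingers":30},
    {"x":27,"y":2,"z":0,"ax":0,"ay":0,"az":-5.6,"fingers":30},
    {"x":27,"y":4.5,"z":0,"ax":0,"ay":0,"az":-5.6,"fingers":30},
    {"x":26,"y":7,"z":0,"ax":0,"ay":0,"az":-5.6,"fingers":30},
    {"x":25.5,"y":9.5,"z":0,"ax":0,"ay":0,"az":-5.6,"fingers":30}
  ]
}}

```text
t: 17.95
eef_pos: [0.5325, 0.0064, 0.1597]
tool_rot: [0.0, 0.489, 0.872, -0.0]
contact_force: [0.9, 0.1, -1.3]
gripper_width: 0.458
grasp_force: 40.7
```

Request:
{"op": "jog_arm", "data": {
  "rows": [
    {"x":24.5,"y":12,"z":0,"ax":0,"ay":0,"az":-5.6,"fingers":30},
    {"x":23,"y":14.5,"z":0,"ax":0,"ay":0,"az":-5.6,"fingers":30},
    {"x":21.5,"y":16.5,"z":0,"ax":0,"ay":0,"az":-5.6,"fingers":30},
    {"x":20,"y":18.5,"z":0,"ax":0,"ay":0,"az":-5.6,"fingers":30},
    {"x":18,"y":20.5,"z":0,"ax":0,"ay":0,"az":-5.6,"fingers":30},
    {"x":16,"y":22,"z":0,"ax":0,"ay":0,"az":-5.6,"fingers":30},
    {"x":13.5,"y":23.5,"z":0,"ax":0,"ay":0,"az":-5.6,"fingers":30},
    {"x":11,"y":25,"z":0,"ax":0,"ay":0,"az":-5.6,"fingers":30}
  ]
}}

```text
t: 18.75
eef_pos: [0.5141, 0.2231, 0.1596]
tool_rot: [0.0, 0.12, 0.993, -0.0]
contact_force: [-0.4, -0.4, -1.1]
gripper_width: 0.459
grasp_force: 40.7
```

```bash
python3 plan.py .5145 .2225 .16 166.3 1
```

```text
t 18.75 TCP [0.5141 0.2231 0.1596] turn/row deg [-0.03  0.04 -0.04]
1 [-0.5 -0.5 -0.4]
```

Request:
{"op": "jog_arm", "data": {
  "rows": [
    {"x":0,"y":-0.5,"z":35,"ax":0,"ay":0,"az":0,"fingers":30},
    {"x":0,"y":0,"z":40,"ax":0,"ay":0,"az":0,"fingers":30},
    {"x":0,"y":0,"z":25,"ax":0,"ay":0,"az":0,"fingers":30},
    {"x":0,"y":0,"z":12,"ax":0,"ay":0,"az":0,"fingers":30},
    {"x":0,"y":0,"z":7,"ax":0,"ay":0,"az":0,"fingers":30},
    {"x":0,"y":0,"z":3,"ax":0,"ay":0,"az":0,"fingers":30},
    {"x":0,"y":0,"z":1,"ax":0,"ay":0,"az":0,"fingers":30},
    {"x":0,"y":0,"z":0.5,"ax":0,"ay":0,"az":0,"fingers":30}
  ]
}}

```text
t: 19.55
eef_pos: [0.515, 0.2223, 0.0366]
tool_rot: [0.001, 0.122, 0.993, 0.0]
contact_force: [-0.3, 0.5, -2.3]
gripper_width: 0.459
grasp_force: 40.7
```

Request:
{"op": "jog_arm", "data": {
  "rows": [
    {"x":0,"y":0,"z":0.3,"ax":0,"ay":0,"az":0,"fingers":30},
    {"x":0,"y":0,"z":0,"ax":0,"ay":0,"az":0,"fingers":30},
    {"x":0,"y":0,"z":0,"ax":0,"ay":0,"az":0,"fingers":30},
    {"x":0,"y":0,"z":0,"ax":0,"ay":0,"az":0,"fingers":30},
    {"x":0,"y":0,"z":0,"ax":0,"ay":0,"az":0,"fingers":30},
    {"x":0,"y":0,"z":0,"ax":0,"ay":0,"az":0,"fingers":30},
    {"x":0,"y":0,"z":0,"ax":0,"ay":0,"az":0,"fingers":30},
    {"x":0,"y":0,"z":0,"ax":0,"ay":0,"az":0,"fingers":30}
  ]
}}

```text
t: 20.35
eef_pos: [0.5146, 0.222, 0.0356]
tool_rot: [0.0, 0.121, 0.993, 0.0]
contact_force: [-1.2, -1.2, 5.8]
gripper_width: 0.459
grasp_force: 41.1
```

Red is seated with 5.8 N of contact. I'll release it and go for yellow, aiming between the lid measurement and the bay centre.

Request:
{"op": "jog_arm", "data": {
  "rows": [
    {"x":0,"y":0,"z":0,"ax":0,"ay":0,"az":0,"fingers":46},
    {"x":0,"y":0,"z":0,"ax":0,"ay":0,"az":0,"fingers":60},
    {"x":0,"y":0,"z":0,"ax":0,"ay":0,"az":0,"fingers":85},
    {"x":0,"y":0,"z":0,"ax":0,"ay":0,"az":0,"fingers":85},
    {"x":0,"y":0,"z":0,"ax":0,"ay":0,"az":0,"fingers":85},
    {"x":0,"y":0,"z":-30,"ax":0,"ay":0,"az":0,"fingers":85},
    {"x":0,"y":0,"z":-48,"ax":0,"ay":0,"az":0,"fingers":85},
    {"x":0,"y":0,"z":-48,"ax":0,"ay":0,"az":0,"fingers":85}
  ]
}}

```text
t: 21.15
eef_pos: [0.5135, 0.2218, 0.162]
tool_rot: [-0.001, 0.121, 0.993, -0.0]
contact_force: [1.2, -0.2, 0.1]
gripper_width: 1.0
grasp_force: 0.0
```

```bash
python3 plan.py .5655 -.1535 .16 76.5 16
```

```text
t 21.15 TCP [0.5135 0.2218 0.162 ] turn/row deg [-0.01 -0.    5.6 ]
1 [ -8.8 -22.    0.1]
2 [-10.9 -21.    0.1]
3 [-12.9 -19.9   0.1]
4 [-14.8 -18.5   0.1]
5 [-16.5 -17.    0.1]
6 [-18.1 -15.3   0.1]
7 [-19.5 -13.4   0.1]
8 [-20.7 -11.5   0.1]
9 [-21.7  -9.4   0.1]
10 [-22.5  -7.2   0.1]
11 [-23.1  -5.    0.1]
12 [-23.5  -2.7   0.1]
13 [-23.7  -0.4   0.1]
14 [-23.6   1.9   0.1]
15 [-23.3   4.2   0.1]
16 [-22.8   6.4   0.1]
```

Request:
{"op": "jog_arm", "data": {
  "rows": [
    {"x":-9,"y":-22,"z":0,"ax":0,"ay":0,"az":5.6,"fingers":85},
    {"x":-11,"y":-21,"z":0,"ax":0,"ay":0,"az":5.6,"fingers":85},
    {"x":-13,"y":-20,"z":0,"ax":0,"ay":0,"az":5.6,"fingers":85},
    {"x":-15,"y":-18.5,"z":0,"ax":0,"ay":0,"az":5.6,"fingers":85},
    {"x":-16.5,"y":-17,"z":0,"ax":0,"ay":0,"az":5.6,"fingers":85},
    {"x":-18,"y":-15.5,"z":0,"ax":0,"ay":0,"az":5.6,"fingers":85},
    {"x":-19.5,"y":-13.5,"z":0,"ax":0,"ay":0,"az":5.6,"fingers":85},
    {"x":-20.5,"y":-11.5,"z":0,"ax":0,"ay":0,"az":5.6,"fingers":85}
  ]
}}

```text
t: 21.95
eef_pos: [0.5402, 0.033, 0.1612]
tool_rot: [0.0, 0.492, 0.87, -0.0]
contact_force: [1.0, 0.9, -1.1]
gripper_width: 0.995
grasp_force: 0.0
```

Request:
{"op": "jog_arm", "data": {
  "rows": [
    {"x":-21.5,"y":-9.5,"z":0,"ax":0,"ay":0,"az":5.6,"fingers":85},
    {"x":-22.5,"y":-7,"z":0,"ax":0,"ay":0,"az":5.6,"fingers":85},
    {"x":-23,"y":-5,"z":0,"ax":0,"ay":0,"az":5.6,"fingers":85},
    {"x":-23.5,"y":-2.5,"z":0,"ax":0,"ay":0,"az":5.6,"fingers":85},
    {"x":-23.5,"y":-0.5,"z":0,"ax":0,"ay":0,"az":5.6,"fingers":85},
    {"x":-23.5,"y":2,"z":0,"ax":0,"ay":0,"az":5.6,"fingers":85},
    {"x":-23.5,"y":4,"z":0,"ax":0,"ay":0,"az":5.6,"fingers":85},
    {"x":-23,"y":6.5,"z":0,"ax":0,"ay":0,"az":5.6,"fingers":85}
  ]
}}

```text
t: 22.75
eef_pos: [0.566, -0.1542, 0.1612]
tool_rot: [-0.0, 0.787, 0.617, -0.0]
contact_force: [0.1, -0.3, 0.7]
gripper_width: 0.996
grasp_force: 0.0
```

```bash
python3 plan.py .5655 -.1535 .16 76.5 1
```

```text
t 22.75 TCP [ 0.566  -0.1542  0.1612] turn/row deg [-0.    0.   -0.26]
1 [ 0.5 -0.7  1.2]
```

Request:
{"op": "jog_arm", "data": {
  "rows": [
    {"x":0,"y":-0.5,"z":45,"ax":0,"ay":0,"az":0,"fingers":85},
    {"x":0,"y":0,"z":45,"ax":0,"ay":0,"az":0,"fingers":85},
    {"x":0,"y":0,"z":30,"ax":0,"ay":0,"az":0,"fingers":85},
    {"x":0,"y":0,"z":7,"ax":0,"ay":0,"az":0,"fingers":85},
    {"x":0,"y":0,"z":0,"ax":0,"ay":0,"az":0,"fingers":85},
    {"x":0,"y":0,"z":0,"ax":0,"ay":0,"az":0,"fingers":60},
    {"x":0,"y":0,"z":0,"ax":0,"ay":0,"az":0,"fingers":45},
    {"x":0,"y":0,"z":0,"ax":0,"ay":0,"az":0,"fingers":36}
  ],
  "force": 40
}}

```text
t: 23.55
eef_pos: [0.5667, -0.1534, 0.0358]
tool_rot: [0.001, 0.786, 0.619, 0.001]
contact_force: [-0.9, 0.2, 3.6]
gripper_width: 0.511
grasp_force: 2.5
```

Request:
{"op": "jog_arm", "data": {
  "rows": [
    {"x":0,"y":0,"z":0,"ax":0,"ay":0,"az":0,"fingers":30},
    {"x":0,"y":0,"z":0,"ax":0,"ay":0,"az":0,"fingers":30},
    {"x":0,"y":0,"z":0,"ax":0,"ay":0,"az":0,"fingers":30},
    {"x":0,"y":0,"z":0,"ax":0,"ay":0,"az":0,"fingers":30},
    {"x":0,"y":0,"z":-10,"ax":0,"ay":0,"az":0,"fingers":30},
    {"x":0,"y":0,"z":-35,"ax":0,"ay":0,"az":0,"fingers":30},
    {"x":0,"y":0,"z":-45,"ax":0,"ay":0,"az":0,"fingers":30},
    {"x":0,"y":0,"z":-35,"ax":0,"ay":0,"az":0,"fingers":30}
  ],
  "force": 40
}}

```text
t: 24.35
eef_pos: [0.5659, -0.1532, 0.1622]
tool_rot: [0.001, 0.786, 0.619, 0.001]
contact_force: [1.2, -0.2, -0.9]
gripper_width: 0.459
grasp_force: 40.6
```

```bash
python3 plan.py .5732 .208 .16 166.3 16
```

```text
t 24.35 TCP [ 0.5659 -0.1532  0.1622] turn/row deg [ 0.01  0.   -5.61]
1 [22.1 -4.8  0.1]
2 [22.4 -2.7  0.1]
3 [22.6 -0.5  0.1]
4 [22.5  1.8  0.1]
5 [22.2  3.9  0.1]
6 [21.7  6.1  0.1]
7 [21.   8.2  0.1]
8 [20.1 10.2  0.1]
9 [19.  12.1  0.1]
10 [17.8 13.9  0.1]
11 [16.3 15.6  0.1]
12 [14.7 17.1  0.1]
13 [13.  18.5  0.1]
14 [11.1 19.7  0.1]
15 [ 9.1 20.7  0.1]
16 [ 7.  21.5  0.1]
```

Request:
{"op": "jog_arm", "data": {
  "rows": [
    {"x":22,"y":-5,"z":0,"ax":0,"ay":0,"az":-5.6,"fingers":30},
    {"x":22.5,"y":-2.5,"z":0,"ax":0,"ay":0,"az":-5.6,"fingers":30},
    {"x":22.5,"y":-0.5,"z":0,"ax":0,"ay":0,"az":-5.6,"fingers":30},
    {"x":22.5,"y":2,"z":0,"ax":0,"ay":0,"az":-5.6,"fingers":30},
    {"x":22,"y":4,"z":0,"ax":0,"ay":0,"az":-5.6,"fingers":30},
    {"x":21.5,"y":6,"z":0,"ax":0,"ay":0,"az":-5.6,"fingers":30},
    {"x":21,"y":8,"z":0,"ax":0,"ay":0,"az":-5.6,"fingers":30},
    {"x":20,"y":10,"z":0,"ax":0,"ay":0,"az":-5.6,"fingers":30}
  ]
}}

```text
t: 25.15
eef_pos: [0.5692, 0.0273, 0.16]
tool_rot: [0.0, 0.489, 0.872, -0.0]
contact_force: [0.6, -0.8, -0.9]
gripper_width: 0.46
grasp_force: 40.6
```

Request:
{"op": "jog_arm", "data": {
  "rows": [
    {"x":19,"y":12,"z":0,"ax":0,"ay":0,"az":-5.6,"fingers":30},
    {"x":18,"y":14,"z":0,"ax":0,"ay":0,"az":-5.6,"fingers":30},
    {"x":16.5,"y":15.5,"z":0,"ax":0,"ay":0,"az":-5.6,"fingers":30},
    {"x":14.5,"y":17,"z":0,"ax":0,"ay":0,"az":-5.6,"fingers":30},
    {"x":13,"y":18.5,"z":0,"ax":0,"ay":0,"az":-5.6,"fingers":30},
    {"x":11,"y":19.5,"z":0,"ax":0,"ay":0,"az":-5.6,"fingers":30},
    {"x":9,"y":20.5,"z":0,"ax":0,"ay":0,"az":-5.6,"fingers":30},
    {"x":7,"y":21.5,"z":0,"ax":0,"ay":0,"az":-5.6,"fingers":30}
  ]
}}

```text
t: 25.95
eef_pos: [0.5732, 0.2073, 0.1599]
tool_rot: [0.0, 0.12, 0.993, -0.0]
contact_force: [-0.2, -1.4, -0.7]
gripper_width: 0.455
grasp_force: 40.6
```

```bash
python3 plan.py .5732 .208 .16 166.3 1
```

```text
t 25.95 TCP [0.5732 0.2073 0.1599] turn/row deg [-0.03  0.04 -0.04]
1 [ 0.2  0.7 -0.1]
```

Request:
{"op": "jog_arm", "data": {
  "rows": [
    {"x":0.5,"y":1,"z":35,"ax":0,"ay":0,"az":0,"fingers":30},
    {"x":0,"y":0,"z":40,"ax":0,"ay":0,"az":0,"fingers":30},
    {"x":0,"y":0,"z":25,"ax":0,"ay":0,"az":0,"fingers":30},
    {"x":0,"y":0,"z":12,"ax":0,"ay":0,"az":0,"fingers":30},
    {"x":0,"y":0,"z":7,"ax":0,"ay":0,"az":0,"fingers":30},
    {"x":0,"y":0,"z":3,"ax":0,"ay":0,"az":0,"fingers":30},
    {"x":0,"y":0,"z":1,"ax":0,"ay":0,"az":0,"fingers":30},
    {"x":0,"y":0,"z":0.5,"ax":0,"ay":0,"az":0,"fingers":30}
  ]
}}

```text
t: 26.75
eef_pos: [0.5737, 0.2082, 0.0368]
tool_rot: [0.001, 0.121, 0.993, 0.0]
contact_force: [-0.7, 1.0, -1.6]
gripper_width: 0.46
grasp_force: 40.6
```

Request:
{"op": "jog_arm", "data": {
  "rows": [
    {"x":0,"y":0,"z":0.4,"ax":0,"ay":0,"az":0,"fingers":30},
    {"x":0,"y":0,"z":0,"ax":0,"ay":0,"az":0,"fingers":30},
    {"x":0,"y":0,"z":0,"ax":0,"ay":0,"az":0,"fingers":30},
    {"x":0,"y":0,"z":0,"ax":0,"ay":0,"az":0,"fingers":30},
    {"x":0,"y":0,"z":0,"ax":0,"ay":0,"az":0,"fingers":30},
    {"x":0,"y":0,"z":0,"ax":0,"ay":0,"az":0,"fingers":30},
    {"x":0,"y":0,"z":0,"ax":0,"ay":0,"az":0,"fingers":30},
    {"x":0,"y":0,"z":0,"ax":0,"ay":0,"az":0,"fingers":30}
  ]
}}

```text
t: 27.55
eef_pos: [0.5733, 0.2079, 0.0358]
tool_rot: [0.0, 0.121, 0.993, 0.0]
contact_force: [-1.2, -0.4, 6.3]
gripper_width: 0.459
grasp_force: 41.0
```

Request:
{"op": "jog_arm", "data": {
  "rows": [
    {"x":0,"y":0,"z":0,"ax":0,"ay":0,"az":0,"fingers":46},
    {"x":0,"y":0,"z":0,"ax":0,"ay":0,"az":0,"fingers":60},
    {"x":0,"y":0,"z":0,"ax":0,"ay":0,"az":0,"fingers":85},
    {"x":0,"y":0,"z":0,"ax":0,"ay":0,"az":0,"fingers":85},
    {"x":0,"y":0,"z":0,"ax":0,"ay":0,"az":0,"fingers":85},
    {"x":0,"y":0,"z":-30,"ax":0,"ay":0,"az":0,"fingers":85},
    {"x":0,"y":0,"z":-48,"ax":0,"ay":0,"az":0,"fingers":85},
    {"x":0,"y":0,"z":-48,"ax":0,"ay":0,"az":0,"fingers":85}
  ]
}}

```text
t: 28.35
eef_pos: [0.5722, 0.2077, 0.1621]
tool_rot: [-0.001, 0.121, 0.993, -0.0]
contact_force: [0.4, 0.1, 0.4]
gripper_width: 0.996
grasp_force: 0.0
```

Request:
{"op": "jog_arm", "data": {
  "rows": [
    {"x":0,"y":-30,"z":0,"ax":0,"ay":0,"az":0,"fingers":85},
    {"x":0,"y":-40,"z":0,"ax":0,"ay":0,"az":0,"fingers":85},
    {"x":0,"y":-45,"z":0,"ax":0,"ay":0,"az":0,"fingers":85},
    {"x":0,"y":-45,"z":0,"ax":0,"ay":0,"az":0,"fingers":85},
    {"x":0,"y":-45,"z":0,"ax":0,"ay":0,"az":0,"fingers":85},
    {"x":0,"y":-45,"z":0,"ax":0,"ay":0,"az":0,"fingers":85},
    {"x":0,"y":-30,"z":0,"ax":0,"ay":0,"az":0,"fingers":85},
    {"x":0,"y":0,"z":0,"ax":0,"ay":0,"az":0,"fingers":85}
  ]
}}

```text
t: 29.15
eef_pos: [0.504, -0.0694, 0.1608]
tool_rot: [-0.001, 0.125, 0.992, -0.001]
contact_force: [0.5, -0.3, 0.4]
gripper_width: 0.995
grasp_force: 0.0
```

Run:
```python
from h import *
r=bot.read_camera("top");cv2.imwrite("pics/end.png",cv2.resize(r["pixels"][130:310,90:250,::-1],None,fx=3,fy=3))
g=np.array([.4858,.2298]);t=np.radians(-13.7);ax=np.array([np.cos(t),np.sin(t)]);ay=np.array([-ax[1],ax[0]])
for n,lo,hi in [("blue",(105,140,40),(125,255,255)),("yellow",(20,120,90),(32,255,255)),("red",(0,150,60),(6,255,255)),("white",(0,0,120),(180,40,255))]:
    for c,a in blobs(r,lo,hi,150)[1]:
        if c[0]<210 and c[1]>120:
            p=plane(r,[c],.082)[0]-g;print(n,c,a,(1e3*p@ax).round(1),(1e3*p@ay).round(1))
```

```text
blue [143.0, 238.5] 342 -29.6 -2.1
yellow [158.1, 174.7] 346 92.1 -1.4
red [151.0, 206.7] 342 31.0 -2.6
```

View pics/end.png

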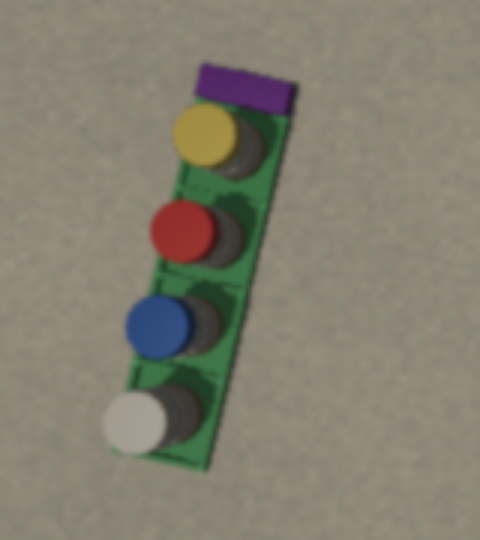

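All four jars stand upright and centred in their bays, from the purple end: yellow (205,135), red (183,231), blue (160,327), white (135,422). That is the mirrored order.

```bash
python3 -c "
from station import bot
print(bot.hand_in())"
```

```text
the job is handed in; nothing more can be done
None
```

The four jars are in the green rack in reverse order (yellow, red, blue, white from its purple end), upright and clear of the gripper at about 29 s; I handed the job in, and no verdict came back.

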